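Turn the card holder in the cooling press and wind the press shut

TASK

The card holder standing in the cooling press has had only its blue end pressed. Lift it right out, turn it end for end and lower it (do not drop it) fully back into the slot, so that its green end is beside the red jaw; then let go and wind the two-knob crank on the press clockwise, seen from above, turn after turn until it comes to its stop and the jaw is shut. Leave everything else on the table standing where it is.

Things in the scene. Friction and masses are not known exactly. Their poses are not given: they have to be found in the camera images.
- press: Fixed press carrying all parts below. Grey base plate 240 (x) x 345 (y) x 20 mm, from press y = -138 to +208. Origin on the table, z up, +x roughly away from the robot, +y roughly to its left; it varies in position and by up to 0.35 rad in yaw. Parts in press x, y (mm): slot (0, -100), gearbox and crank (0, 60), cooling tower (0, 180).
- slot (a point): Centre of the slot's floor, 20 mm above the table, axes as the press. The aluminium slot runs along press x: inside 166 long (x) and 20 wide (y) mm, straight walls 75 mm high plus flared lips to 108 mm above the table on both long sides. A plate closes its -y side; end posts with lips close its ends; the rest of its +y side is open to the jaw.
- gearbox (a point): Centre of the top of the blue gearbox, 100 x 100 mm, top 140 mm above the table; the crank turns on it.
- tower (a point): Centre of the top of the white cooling tower with a round fan, 150 (x) x 45 (y) mm, 300 mm high. Its inner face is at press y = 157 mm, 97 mm from the crank axis, so a gripper pointing down cannot carry a knob through the +y side of the crank's circle: let go and take the other knob.
- holder: Loose card holder, an upright white panel 160 (x) x 14 (y) x 105 mm high, green at one end (+x of the holder) and blue at the other, about 0.28 kg. Origin at the centre of its underside, z up. A black gripping tab 60 (x) x 14 (y) mm stands on its middle, from 105 to 140 mm above the origin. It starts in the slot with its green end towards the robot (holder +x along press -x).
- green_end (a point): Top of the green end of the holder, 80 mm along the holder's +x and 105 mm above its origin.
- crank (a joint): Crank angle, rad, 0 (jaw open) to a firm stop at 12.566 (two turns, jaw shut), growing clockwise seen from above; starts at 0.8 to 4. It stays where it is left; turning takes about 3 to 4 N at a knob. At angle q the red knob lies at angle -q (counterclockwise positive) from press +x as seen from the axis, the black knob opposite. The jaw moves 12 mm per turn.
- crank_axis (a point): Point on the crank's vertical axis, at press (0, 60, 162) mm, level with the underside of the knobs and the top of the crank bar. The bar is 164 mm long, 26 mm wide, 12 mm thick; the hub rises 6 mm above the bar.
- red_knob (a point): Middle of the red knob, 187 mm above the table, 65 mm from the crank axis. Knob: upright, round, 26 mm diameter, 50 mm high (162 to 212 mm above the table), spins freely on its own axis, so a gripper that holds it can keep its direction.
- black_knob (a point): Middle of the black knob, the same as the red one, at the opposite end of the crank bar.
- jaw_face (a point): Middle of the red jaw's pressing face, 58 (x) x 62 (z) mm, looking to press -y; the jaw covers only the far half of the slot (press x = 8 to 66 mm), top 95 mm above the table. Wide open it stands 20 mm clear of the slot; shut, it stands 4 mm inside the slot's open side, close against the holder.
- glue: Bystander: glue bottle 48 mm diameter, 160 mm high, standing beside the slot on the table. Origin under its centre.
- pencil_pot: Bystander: blue pot 72 mm diameter, 100 mm high, pencils to 150 mm, in front of the crank. Origin under its centre.
- tape_dispenser: Bystander: black tape dispenser 140 (x) x 55 (y) mm, 85 mm high, in front of the slot. Origin under its centre.
- stapler: Bystander: red stapler 140 x 36 mm, 45 mm high. Origin under its centre.
- card_stack: Bystander: stack of finished cards, 155 x 112 mm, 21 mm high. Origin under its centre.
- paste_jar: Bystander: paste jar 72 mm diameter, 85 mm high. Origin under its centre.
- crayon_tray: Bystander: yellow tray of crayons 120 x 75 mm, 50 mm high. Origin under its centre.

How it is judged:
By the outcome, as a careful person would: the job done as asked, in the order asked, and still so for the second after the job is handed in, with the robot touching nothing.
It also fails if it takes over 72 s, if anything falls off the work surface, if the arm or the gripper's body presses on something with over 40 N, if the wrist force passes 120 N, or if a joint passes its speed limit or range.

ROBOT

A 7-joint arm with a two-finger parallel gripper is mounted at the origin on the work surface. World frame = base frame: x ahead of the robot, y to its left, z up, the work surface at z = 0. Lengths are in m, angles in rad, forces in N, time in s.
With the tool pointing down it reaches from about 0.4 to 0.875 m from the base axis. Payload 19.3 kg.
Tool frame: the origin (TCP) lies where the fingers leave the gripper's body, on its centre line; the fingertips stand bot.tip_reach ahead of it and the grasp point (between the pads) lies 54 mm ahead of it (bot.tip_reach is the distance from the TCP to the fingertips, in m); z points along the fingers, y is the line along which they close (so a half turn about z gives the same grasp; the last joint's range is limited). The gripper opens to 85 mm and grips with 20 to 120 N. Pads are 22 mm wide; open, the fingers measure 114 mm over their backs; the gripper's body (76 mm by 85 mm) begins 54 mm behind the grasp point. The pads swing forward as they close: fully open they stand 13 mm farther back than shut.
Start: joints at [-1.417, 0.521, -0.036, 1.599, 0.021, 1.021, -0.113], TCP at [0.139, 0.609, 0.304] pointing down, gripper open.
Joint ranges: [-2.91, 2.91], [-0.3, 2.13], [-1.5, 1.42], [0.17, 2.43], [-1.26, 4.41], [0.16, 1.93], [-2.52, 2.52]. Speed limits (rad/s): [1.89, 1.89, 2.39, 2.39, 3.01, 3.01, 3.01].

INTERFACE

Orientations are given as [roll, pitch, yaw] about the fixed x, y, z axes, in that order (R = Rz(yaw) Ry(pitch) Rx(roll)).
In Python, from workcell import bot gives the robot as it stands. The module is installed in compiled form; this text tells all that it offers.
- The arm moves only by the shell command python3 -m jog 'ROWS' [FORCE]. ROWS is JSON, a list that holds one entry, the list of rows, each a list of 7 numbers: the shift along the tool's x, y, z in mm, then the turn, a rotation vector about the tool's x, y, z in rad, then the opening, from 0 (shut) to 1 (fully open). In form: [[[tx, ty, tz, wx, wy, wz, fingers], ...]]. A call has 1 to 5 rows; each row shifts and turns the commanded pose from where the row before left it, along the tool's axes as they then stand; what a row does not reach is not made up. A row lasts 1/10 s, in which the tool goes at most 50 mm and 8.59 degrees, less where a joint would pass 70% of its speed; a pose out of reach is approached as far as the arm can. A call is refused whole if a number of a shift passes 50 or a number of a turn 0.15, either way. A call with a gripper value outside its range is refused whole. The fingers move at their own pace and stop on an object; FORCE is the grip in N (left out, the last holds). Time passes only in rows, so rows that do not move let the fingers close. It gives the time, the measured TCP pose, the force, the opening and the grip force at its end, in the units of the state.
- bot.observe(): the state, without advancing time (a new reading comes with each control period).
- bot.grab_frame(name): name is "side" or "top"; returns a dict with "img" (480x640x3 uint8, red, green, blue), "intrinsics" (3x3 intrinsics, pixels), "R" (3x3) and "t" (3): a world point X has camera coordinates R X + t. Camera axes: x right, y down, z forward; pixel columns grow to the right and rows downward; lengths in m; the calibration is good to about 2 mm. A picture is of the moment at which its call begins. There is no depth.
- bot.job_done(): hands the job in; it is judged then, once.
Trained networks look in a picture, given as the dict that the camera call returned (one of the last four; its "shot" number tells which), for a name from the list of things; names that differ only in an ending like _2 or _b are one class to them, and where a whole thing is asked for, a point or a joint stands for the part that bears it (a point fixed in the world has none). Each returns a list of dicts, best first, with "conf" (0 to 1); they miss things now and then, are a little off and sometimes report something else, mostly with a low value. They report only what shows in the picture. A call takes as long as a camera call.
- bot.trace(query, picture): "region" (480x640 bool, what is visible of it).
- bot.spot_point(query, picture): "xyz" ([x, y, z] in m, in world coordinates, good to about 4 mm: a listed point, or the origin of a listed thing).
The state is a dict: "clock": time; "qpos": joint angles; "qd": joint speeds; "joint_efforts": joint torques, N m; "position": TCP position; "tool_rot": TCP orientation; "force": force on the tool from outside, world axes, zero at the start; "moment": the same for the moment, N m; "grip_width": finger opening in m; "finger_force": force on a finger pad.
Only numpy, scipy, OpenCV 4.12 (cv2) and the standard library are available. Lean on these libraries where they do the work, as an engineer would, in place of code of your own. Each camera call takes 0.05 s, during which the arm holds its last target. There are 200 camera calls.

## Working session

There is one attempt and no reset: what is moved stays moved. The work goes in short steps, Python scripts to look and compute and a shell command to move; the robot and the scene stay as the last step left them, time stands still between calls to the robot, and variables do not carry over. Pictures are saved under pics/ and viewed, at most 10 in all, crops included, and the job is handed in when it is done.

```bash
mkdir -p pics; cat > m.py <<'E'
from workcell import bot
import numpy as np, cv2
np.set_printoptions(precision=4,suppress=True)
def snap(cam,fn=None):
    f=bot.grab_frame(cam)
    if fn: cv2.imwrite('pics/'+fn,cv2.cvtColor(f['img'],cv2.COLOR_RGB2BGR))
    return f
def pts(f,names):
    for n in names:
        r=bot.spot_point(n,f)
        print(n,[(np.round(x['xyz'],4).tolist(),round(x['conf'],2)) for x in r[:2]])
E
python3 - <<'E'
from m import *
s=bot.observe();print(s['clock'],s['position'],s['tool_rot'],s['grip_width'],bot.tip_reach)
N="press slot gearbox tower holder green_end crank_axis red_knob black_knob jaw_face glue pencil_pot tape_dispenser stapler card_stack paste_jar crayon_tray".split()
for c in("top","side"):
    f=snap(c,c+'1.png');print(c,-f['R'].T@f['t']);pts(f,N)
print(bot.observe()['clock'])
E
```

```text
0.0 [0.1387 0.6091 0.3033] [-3.1404  0.0001  2.9177] 0.08546216113919451 0.0726
top [ 0.2346 -0.0156  1.6246]
press [([0.5645, -0.0714, -0.0039], 0.56), ([0.4959, 0.0312, 0.1937], 0.25)]
slot [([0.5941, -0.1634, 0.0172], 0.69)]
gearbox [([0.5519, -0.0064, 0.1343], 0.98), ([0.5907, -0.1664, 0.0205], 0.39)]
tower [([0.5257, 0.1123, 0.3016], 0.81), ([0.383, -0.0046, 0.0009], 0.46)]
holder [([0.5924, -0.1628, 0.0191], 0.59), ([0.4252, -0.2, -0.0003], 0.5)]
green_end [([0.4045, -0.4588, 0.0021], 0.73), ([0.5124, -0.1769, 0.1227], 0.56)]
crank_axis [([0.553, -0.0057, 0.162], 0.75), ([0.5838, -0.4554, 0.0006], 0.54)]
red_knob [([0.6103, -0.0435, 0.1891], 0.97)]
black_knob [([0.4934, 0.0267, 0.1908], 0.84)]
jaw_face [([0.6237, -0.1271, 0.0574], 0.86), ([0.5773, -0.2695, -0.0012], 0.27)]
glue [([0.5736, -0.2687, -0.0011], 0.72), ([0.3695, 0.4301, 0.0025], 0.58)]
pencil_pot [([0.3848, -0.0034, -0.0003], 0.71)]
tape_dispenser [([0.4264, -0.2056, 0.0021], 0.86)]
stapler [([0.3654, 0.4303, 0.0018], 0.84)]
card_stack [([0.587, -0.4545, -0.0011], 0.84)]
paste_jar [([0.4024, -0.4601, 0.0007], 0.74),
[... 248 characters left out ...]
[([0.5217, 0.1079, 0.2986], 0.6)]
holder [([0.5202, 0.1074, 0.2976], 0.27)]
green_end [([0.5138, -0.1745, 0.1246], 0.97)]
crank_axis [([0.5549, -0.0113, 0.1607], 0.56), ([0.5938, -0.1645, 0.0174], 0.54)]
red_knob [([0.6089, -0.0407, 0.1862], 0.61)]
black_knob [([0.4978, 0.026, 0.1879], 0.71), ([0.5534, -0.006, 0.1409], 0.68)]
jaw_face []
glue [([0.5765, -0.268, 0.0017], 0.8)]
pencil_pot [([0.3843, -0.0063, -0.0011], 0.92), ([0.4317, -0.201, 0.0027], 0.26)]
tape_dispenser [([0.4328, -0.2002, 0.0034], 0.85)]
stapler [([0.3651, 0.4314, 0.0006], 0.62), ([0.5935, -0.169, 0.0168], 0.47)]
card_stack [([0.5854, -0.4523, 0.0017], 0.84)]
paste_jar []
crayon_tray [([0.4978, 0.4425, -0.0021], 0.83)]
1.8
```

View pics/top1.png

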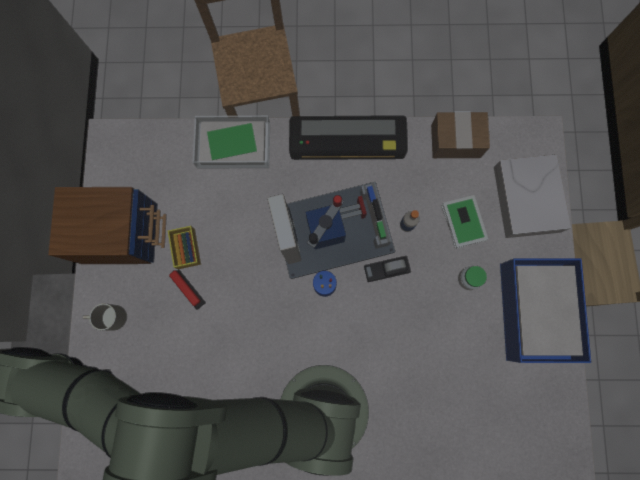

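```bash
cat >> m.py <<'E'
from scipy.spatial.transform import Rotation as Ro
from scipy.optimize import least_squares
def wrap(a): return (a+np.pi)%(2*np.pi)-np.pi
def delta(goal,yaw,):
    """world goal TCP, yaw (tool down) -> total shift in tool axes (mm) as it stands now, turn wz"""
    s=bot.observe();p=s['position'];r=Ro.from_euler('xyz',s['tool_rot'])
    d=r.inv().apply(np.array(goal)-p)*1000
    rv=(r.inv()*Ro.from_euler('xyz',[np.pi,0,yaw])).as_rotvec()
    print('t',round(s['clock'],2),'pos',p,'rot',s['tool_rot'],'shift',d,'rotvec',rv,'q',s['qpos'])
E
python3 - <<'E'
from m import *
loc=np.array([[0,-100],[0,60],[0,180],[0,-100],[0,60],[0,60],[0,60],[0,180],[0,-100],[-80,-100]])/1000
w=np.array([[.5941,-.1634],[.5519,-.0064],[.5257,.1123],[.5956,-.1677],[.5538,-.0075],[.553,-.0057],[.5549,-.0113],[.5217,.1079],[.5924,-.1628],[.5138,-.1745]])
g=lambda v:np.array([v[0],v[1]])+loc@np.array([[np.cos(v[2]),np.sin(v[2])],[-np.sin(v[2]),np.cos(v[2])]])
v=least_squares(lambda v:(g(v)-w).ravel(),[.56,-.07,.25],loss='soft_l1',f_scale=.004).x
print(v);print((g(v)-w)*1000, g(v)[:3]); 
E
```

```text
[ 0.5683 -0.0655  0.2471]
[[-1.3011  0.9313]
 [ 1.7574 -0.9302]
 [-1.3988 -3.2764]
 [-2.8011  5.2313]
 [-0.1426  0.1698]
 [ 0.6574 -1.6302]
 [-1.2426  3.9698]
 [ 2.6012  1.1236]
 [ 0.3989  0.3313]
 [ 1.4296 -7.5394]] [[ 0.5928 -0.1625]
 [ 0.5537 -0.0073]
 [ 0.5243  0.109 ]]
```

```bash
python3 - <<'E'
from m import *
L={'slot':(0,-100),'gearbox':(0,60),'tower':(0,180),'crank_axis':(0,60),'green_end':(-80,-100),'press':(0,0)}
P=[];W=[];K=[]
for i in range(3):
  for c in('top','side'):
    f=snap(c)
    for n in L:
        r=bot.spot_point(n,f)
        g0=np.array([.5683,-.0655])+Ro.from_euler('z',.247).apply([*np.array(L[n])/1000,0])[:2]
        r=[x for x in r if np.hypot(*(np.array(x['xyz'][:2])-g0))<.02]
        if r: P.append(L[n]);W.append(r[0]['xyz'][:2]);K.append((n,c))
loc=np.array(P)/1000;w=np.array(W)
g=lambda v:np.array([v[0],v[1]])+loc@np.array([[np.cos(v[2]),np.sin(v[2])],[-np.sin(v[2]),np.cos(v[2])]])
v=least_squares(lambda v:(g(v)-w).ravel(),[.56,-.07,.25],loss='soft_l1',f_scale=.004).x
print(v)
for k,e in zip(K,(g(v)-w)*1000): print(k,e)
delta([.40,.2,.42],v[2])
# green/blue/white panel edge line in top picture
f=snap('top');r=bot.trace('holder',f)[0];m=r['region'].astype(np.uint8);print(r['conf'],m.sum())
(cx,cy),(a,b),t=cv2.minAreaRect(np.argwhere(m)[:,::-1].astype(np.float32));print(cx,cy,a,b,t)
E
```

```text
[ 0.5677 -0.0657  0.25  ]
('slot', 'top') [-3.0679  0.3658]
('gearbox', 'top') [0.9411 1.4902]
('tower', 'top') [-3.1521 -3.0415]
('crank_axis', 'top') [ 0.5411 -1.5098]
('green_end', 'top') [ 0.1199 -4.3297]
('press', 'top') [-0.2122  4.256 ]
('slot', 'side') [-5.1679  4.2658]
('gearbox', 'side') [-1.9589  0.3902]
('tower', 'side') [1.1479 1.8585]
('crank_axis', 'side') [-2.7589  0.0902]
('green_end', 'side') [-4.0801 -4.8297]
('press', 'side') [3.0878 0.156 ]
('slot', 'top') [0.6321 1.3658]
('gearbox', 'top') [0.0411 2.1902]
('tower', 'top') [-0.4521 -2.5415]
('crank_axis', 'top') [-0.7589 -2.3098]
('green_end', 'top') [ 0.9199 -4.4297]
('press', 'top') [4.3878 1.656 ]
('slot', 'side') [-2.8679  2.4658]
('gearbox', 'side') [ 0.1411 -2.6098]
('tower', 'side') [ 2.5479 -1.1415]
('crank_axis', 'side') [0.6411 0.8902]
('green_end', 'side') [-2.5801 -5.2297]
('press', 'side') [2.1878 2.856 ]
('slot', 'top') [0.8321 2.1658]
('gearbox', 'top') [0.5411 0.6902]
('tower', 'top') [-1.0521 -3.5415]
('crank_axis', 'top') [ 1.2411 -1.2098]
('green_end', 'top') [ 1.2199 -5.8297]
('press', 'top') [ 4.7878 -0.544 ]
('slot', 'side') [-4.2679  4.6658]
('gearbox', 'side') [2.0411 2.8902]
('tower', 'side') [3.3479 3.6585]
('crank_axis', 'side') [-4.6589  2.4902]
('green_end', 'side') [ 0.4199 -5.6297]
('press', 'side') [1.9878 1.756 ]
t 3.9 pos [0.1387 0.6094 0.3039] rot [ 3.1416 -0.      2.9178] shift [-345.63   -341.2215 -116.1158] rotvec [-0.     -0.      2.6678] q [-1.4172  0.5214 -0.0363  1.5995  0.0212  1.0211 -0.1128]
0.94 532
375.359130859375 212.1768035888672 54.38248062133789 11.567911148071289 74.57783508300781
```

```bash
python3 -m jog '[[[0,0,-29,0,0,-0.118,0.6],[0,0,-29,0,0,-0.118,0.6],[0,0,-29,0,0,-0.118,0.6],[0,0,-29,0,0,-0.118,0.6],[-6,-20,0,0,0,0,0.6]]]'
python3 -m jog '[[[-12,-42,0,0,0,0,0.6],[-12,-42,0,0,0,0,0.6],[-12,-42,0,0,0,0,0.6],[-12,-42,0,0,0,0,0.6],[-12,-42,0,0,0,0,0.6]]]'
python3 -c "
from m import *
delta([.593,-.163,.42],.25+np.pi)"
```

```text
clock: 4.5
position: [0.1482, 0.5932, 0.4232]
tool_rot: [3.136, 0.001, -2.886]
force: [0.1, -0.4, -1.2]
grip_width: 0.051
finger_force: 0.0
clock: 5.0
position: [0.2598, 0.4009, 0.42]
tool_rot: [3.141, 0.0, -2.893]
force: [0.6, 0.2, 1.1]
grip_width: 0.0514
finger_force: 0.0
t 5.0 pos [0.2598 0.4009 0.42  ] rot [ 3.1412  0.0003 -2.8935] shift [-184.4656 -628.5      -0.1266] rotvec [ 0.0004  0.0003 -0.0019] q [-1.0573  0.1687 -0.0727  1.8101  0.0133  1.1628  0.6847]
```

```bash
for i in 1 ; do
python3 -m jog '[[[-13,-44,0,0,0,0,0.6],[-13,-44,0,0,0,0,0.6],[-13,-44,0,0,0,0,0.6],[-13,-44,0,0,0,0,0.6],[-13,-44,0,0,0,0,0.6]]]' >/dev/null
python3 -m jog '[[[-13,-44,0,0,0,0,0.6],[-13,-44,0,0,0,0,0.6],[-13,-44,0,0,0,0,0.6],[-13,-44,0,0,0,0,0.6],[-13,-44,0,0,0,0,0.6]]]'
done
python3 -m jog '[[[-13,-44,0,0,0,0,0.6],[-13,-44,0,0,0,0,0.6],[-13,-44,0,0,0,0,0.6],[-13,-44,0,0,0,0,0.6],[0,0,0,0,0,0,0.6]]]' 
python3 -c "
from m import *
delta([.593,-.163,.20],.25+np.pi)
for c in('side','top'):
  f=snap(c,c+'2.png');pts(f,['holder','green_end','slot'])"
```

```text
clock: 6.0
position: [0.4939, 0.0063, 0.4202]
tool_rot: [-3.142, 0.001, -2.893]
force: [0.6, 1.2, 0.3]
grip_width: 0.0513
finger_force: 0.0
clock: 6.5
position: [0.5879, -0.155, 0.4191]
tool_rot: [-3.139, -0.001, -2.899]
force: [-1.1, 0.4, -0.2]
grip_width: 0.0506
finger_force: 0.0
t 6.5 pos [ 0.5879 -0.155   0.4191] rot [-3.1392 -0.0014 -2.8989] shift [ -3.3518  -8.484  219.102 ] rotvec [-0.0024 -0.0014 -0.0073] q [-0.1219  0.4238  0.4134  1.5104 -0.1724  1.244   2.1278]
holder []
green_end [([0.5148, -0.1764, 0.1249], 0.66)]
slot [([0.5978, -0.1671, 0.0206], 0.74)]
holder [([0.4042, -0.4592, 0.0022], 0.36)]
green_end []
slot []
```

View pics/side2.png

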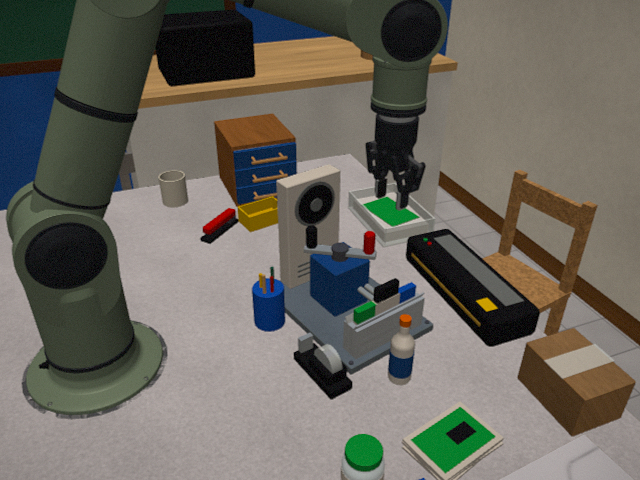

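```bash

python3 -m jog '[[[-3,-8,40,0,0,-0.007,0.6],[0,0,45,0,0,0,0.6],[0,0,45,0,0,0,0.6],[0,0,30,0,0,0,0.6],[0,0,0,0,0,0,0.6]]]'
python3 -c "
from m import *
delta([.593,-.163,.198],.25+np.pi)
f=snap('side','side3.png')
i=cv2.imread('pics/side3.png')[230:380,300:460];cv2.imwrite('pics/side3c.png',cv2.resize(i,None,fx=4,fy=4,interpolation=2))
"
```

```text
clock: 7.4
position: [0.5904, -0.1557, 0.2567]
tool_rot: [3.139, -0.005, -2.886]
force: [0.3, 0.4, -0.2]
grip_width: 0.0511
finger_force: 0.0
t 7.4 pos [ 0.5904 -0.1557  0.2567] rot [ 3.1392 -0.0052 -2.8856] shift [-0.9698 -7.8498 58.6444] rotvec [ 0.0024 -0.0052  0.006 ] q [-0.0783  0.5801  0.3549  1.6963 -0.2424  0.9145  2.1999]
```

View pics/side3c.png

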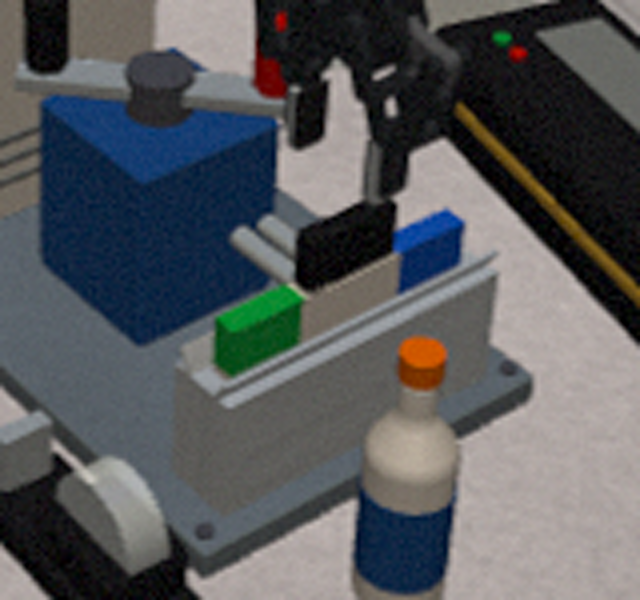

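```bash

python3 -m jog '[[[-1,-4,0,0,0,0.006,0.6],[0,-4,10,0,0,0,0.6],[0,0,20,0,0,0,0.6],[0,0,20,0,0,0,0.6],[0,0,8,0,0,0,0.6]]]' 60
python3 -c "
from m import *
delta([.593,-.163,.198],.25+np.pi)"
python3 -m jog '[[[0,0,0,0,0,0,0.3],[0,0,0,0,0,0,0.3]]]' 30
python3 -m jog '[[[0,0,0,0,0,0,0],[0,0,0,0,0,0,0],[0,0,0,0,0,0,0],[0,0,0,0,0,0,0]]]' 60
python3 -c "
from m import *
delta([.593,-.163,.198],.25+np.pi);print(bot.observe()['force'],bot.observe()['moment'])"
```

```text
clock: 7.95
position: [0.5946, -0.1644, 0.201]
tool_rot: [3.141, -0.0, -2.893]
force: [0.6, -0.7, 0.7]
grip_width: 0.0514
finger_force: 0.0
t 7.95 pos [ 0.5946 -0.1644  0.201 ] rot [ 3.1414 -0.0005 -2.8926] shift [1.1995 1.7966 3.0039] rotvec [ 0.0002 -0.0005 -0.001 ] q [-0.0446  0.657   0.3274  1.7225 -0.2751  0.808   2.2306]
clock: 8.15
position: [0.5952, -0.1646, 0.2028]
tool_rot: [-3.141, 0.001, -2.893]
force: [0.2, 0.4, -0.3]
grip_width: 0.026
finger_force: 0.0
clock: 8.55
position: [0.5953, -0.1643, 0.2031]
tool_rot: [-3.141, 0.002, -2.892]
force: [-1.0, 0.7, 6.9]
grip_width: 0.0131
finger_force: 59.8
t 8.55 pos [ 0.5953 -0.1643  0.2031] rot [-3.141   0.0017 -2.8924] shift [1.9066 1.8677 5.1129] rotvec [-0.0006  0.0017 -0.0008] q [-0.0455  0.6542  0.3282  1.7211 -0.2747  0.8098  2.23  ]
[-0.9773  0.6911  6.9186] [ 0.2751  0.1908 -0.0941]
```

```bash

python3 -m jog '[[[0,0,-10,0,0,0,0],[0,0,-20,0,0,0,0],[0,0,-25,0,0,0,0],[0,0,-25,0,0,0,0],[0,0,-25,0,0,0,0]]]'
python3 -m jog '[[[0,0,-25,0,0,0,0],[0,0,-25,0,0,0,0],[0,0,-25,0,0,0,0],[0,0,-20,0,0,0,0],[0,0,0,0,0,0,0]]]'
python3 -c "
from m import *
delta([.5953,-.1643,.403],.25+np.pi)
f=snap('side','side4.png');pts(f,['holder','green_end','slot'])
f=snap('top');pts(f,['holder','green_end','slot'])"
```

```text
clock: 9.05
position: [0.5945, -0.1643, 0.3087]
tool_rot: [-3.141, 0.0, -2.893]
force: [-0.3, 0.4, -2.9]
grip_width: 0.0131
finger_force: 58.6
clock: 9.55
position: [0.5951, -0.1647, 0.4051]
tool_rot: [-3.14, 0.004, -2.893]
force: [0.8, -1.6, -4.2]
grip_width: 0.013
finger_force: 58.8
t 9.55 pos [ 0.5951 -0.1647  0.4051] rot [-3.1398  0.0039 -2.8927] shift [-0.3264  0.3772  2.0837] rotvec [-0.0018  0.0039 -0.0011] q [-0.1006  0.4488  0.41    1.5091 -0.1857  1.2179  2.1563]
holder [([0.5967, -0.1644, 0.2237], 0.97), ([0.5181, -0.1833, 0.3263], 0.69)]
green_end [([0.5182, -0.1831, 0.3227], 0.86)]
slot [([0.593, -0.1671, 0.0187], 0.57)]
holder [([0.5229, 0.1112, 0.2993], 0.46)]
green_end []
slot []
```

View pics/side4.png

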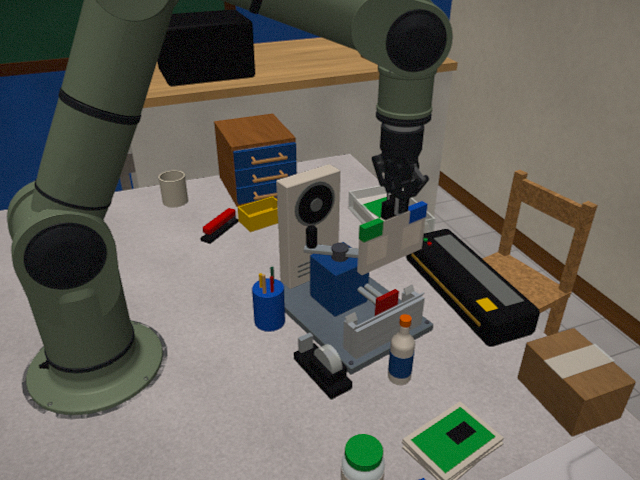

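```bash

python3 -m jog '[[[0,0,0,0,0,0.07,0],[0,0,0,0,0,0.13,0],[0,0,0,0,0,0.13,0],[0,0,0,0,0,0.13,0],[0,0,0,0,0,0.13,0]]]'
python3 -m jog '[[[0,0,0,0,0,0.13,0],[0,0,0,0,0,0.13,0],[0,0,0,0,0,0.13,0],[0,0,0,0,0,0.13,0],[0,0,0,0,0,0.13,0]]]'
python3 -m jog '[[[0,0,0,0,0,0.13,0],[0,0,0,0,0,0.13,0],[0,0,0,0,0,0.13,0],[0,0,0,0,0,0.13,0],[0,0,0,0,0,0.13,0]]]'
python3 -m jog '[[[0,0,0,0,0,0.13,0],[0,0,0,0,0,0.13,0],[0,0,0,0,0,0.13,0],[0,0,0,0,0,0.13,0],[0,0,0,0,0,0.13,0]]]'
python3 -m jog '[[[0,0,0,0,0,0.13,0],[0,0,0,0,0,0.13,0],[0,0,0,0,0,0.13,0],[0,0,0,0,0,0.12,0],[0,0,0,0,0,0.08,0]]]'
python3 -m jog '[[[0,0,0,0,0,0,0]]]'
python3 -c "
from m import *
delta([.595,-.1645,.403],.25)"
```

```text
clock: 10.45
position: [0.5947, -0.1643, 0.4016]
tool_rot: [-3.141, -0.0, 2.795]
force: [-0.7, -0.6, -3.9]
grip_width: 0.0127
finger_force: 58.6
clock: 10.95
position: [0.5947, -0.1642, 0.4016]
tool_rot: [-3.141, -0.0, 2.145]
force: [-0.3, 0.3, -3.0]
grip_width: 0.0135
finger_force: 58.6
clock: 11.45
position: [0.5948, -0.1642, 0.4016]
tool_rot: [-3.141, 0.0, 1.496]
force: [0.4, -0.3, -3.4]
grip_width: 0.0131
finger_force: 58.6
clock: 11.95
position: [0.5948, -0.1641, 0.4016]
tool_rot: [-3.141, 0.0, 0.846]
force: [0.8, 0.6, -4.1]
grip_width: 0.0128
finger_force: 58.6
clock: 12.45
position: [0.5948, -0.1641, 0.4015]
tool_rot: [-3.142, 0.001, 0.256]
force: [-0.1, -0.0, -3.6]
grip_width: 0.0134
finger_force: 58.6
clock: 12.55
position: [0.5949, -0.1641, 0.4014]
tool_rot: [3.141, 0.001, 0.259]
force: [-0.0, -0.4, -3.6]
grip_width: 0.013
finger_force: 58.6
t 12.55 pos [ 0.5949 -0.1641  0.4014] rot [3.1414 0.001  0.2595] shift [ 0.0235  0.4593 -1.6426] rotvec [0.0002 0.001  0.0095] q [-0.4951  0.7143  1.2017  1.5313 -0.6734  1.3634 -0.5455]
```

```bash
python3 -m jog '[[[0,0,0,0,0,0.01,0],[0,0,45,0,0,0,0],[0,0,40,0,0,0,0],[0,0,0,0,0,0,0]]]'
python3 -c "
from m import *
delta([.595,-.1645,.203],.25)
for i in range(3):
  f=snap('side','side5.png' if i==0 else None);pts(f,['holder','green_end','slot'])
i=cv2.imread('pics/side5.png')[180:380,300:460];cv2.imwrite('pics/side5c.png',cv2.resize(i,None,fx=3,fy=3,interpolation=2))
"
```

```text
clock: 12.95
position: [0.5936, -0.1631, 0.313]
tool_rot: [-3.138, 0.005, 0.252]
force: [-0.8, 0.2, -3.4]
grip_width: 0.013
finger_force: 59.5
t 12.95 pos [ 0.5936 -0.1631  0.313 ] rot [-3.1382  0.0051  0.2525] shift [  1.5483   2.0822 109.9438] rotvec [-0.0034  0.0052  0.0025] q [-0.4727  0.7881  1.1287  1.6465 -0.7524  1.2125 -0.4891]
holder [([0.5947, -0.1644, 0.1279], 0.78), ([0.5547, -0.007, 0.1389], 0.7)]
green_end [([0.6763, -0.1408, 0.2367], 0.84), ([0.4988, 0.0251, 0.1891], 0.36)]
slot [([0.5931, -0.1684, 0.0187], 0.95)]
holder [([0.6013, -0.1672, 0.1327], 0.74)]
green_end [([0.6764, -0.1413, 0.2406], 0.78), ([0.5946, -0.1678, 0.0196], 0.56)]
slot [([0.5542, -0.0076, 0.1373], 0.33)]
holder [([0.6008, -0.1666, 0.1349], 0.88)]
green_end [([0.6103, -0.0435, 0.1881], 0.69), ([0.6746, -0.142, 0.2381], 0.56)]
slot [([0.5955, -0.1679, 0.0174], 0.69)]
```

View pics/side5c.png

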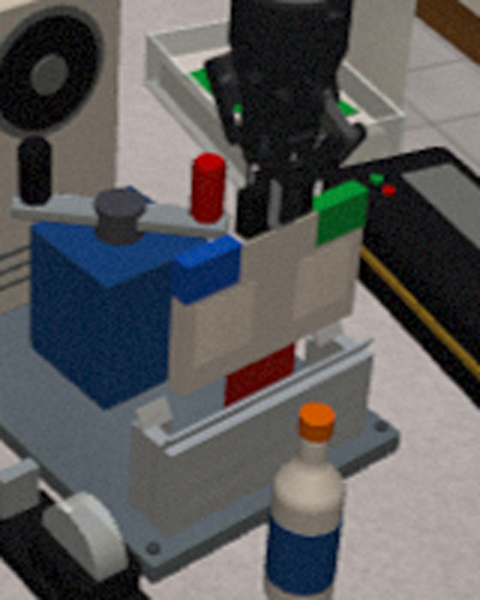

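```bash
python3 -m jog '[[[-1.4,1.6,0,0,0,0,0],[0,0,5,0,0,0,0],[0,0,5,0,0,0,0],[0,0,0,0,0,0,0]]]'
python3 -c "
from m import *
delta([.5926,-.165,.203],.25)
"
```

```text
clock: 13.95
position: [0.5936, -0.166, 0.306]
tool_rot: [-3.141, 0.001, 0.251]
force: [0.4, 0.0, -3.4]
grip_width: 0.0133
finger_force: 59.4
t 13.95 pos [ 0.5936 -0.166   0.306 ] rot [-3.1409  0.001   0.2507] shift [ -0.595   -1.1284 102.9685] rotvec [-0.0006  0.001   0.0007] q [-0.4665  0.7939  1.1225  1.6555 -0.7621  1.1958 -0.4797]
```

```bash
python3 -m jog '[[[-0.6,-0.6,8,0,0,0,0],[0,0,8,0,0,0,0],[0,0,8,0,0,0,0],[0,0,0,0,0,0,0]]]'
python3 -m jog '[[[0,0,6,0,0,0,0],[0,0,6,0,0,0,0],[0,0,0,0,0,0,0]]]'
python3 -c "
from m import *
delta([.5926,-.165,.203],.25)
print(bot.observe()['force'],bot.observe()['moment'])
f=snap('side','side6.png');pts(f,['holder','green_end','slot'])
i=cv2.imread('pics/side6.png')[180:380,300:460];cv2.imwrite('pics/side6c.png',cv2.resize(i,None,fx=3,fy=3,interpolation=2))
"
```

```text
clock: 14.35
position: [0.5928, -0.1655, 0.2816]
tool_rot: [-3.141, 0.001, 0.251]
force: [0.1, -0.1, -4.1]
grip_width: 0.013
finger_force: 59.5
clock: 14.65
position: [0.593, -0.1651, 0.2701]
tool_rot: [-3.14, 0.001, 0.251]
force: [-0.7, 3.8, -5.7]
grip_width: 0.013
finger_force: 59.4
t 14.65 pos [ 0.593  -0.1651  0.2701] rot [-3.1402  0.0006  0.2511] shift [-0.2909 -0.0972 67.1237] rotvec [-0.0014  0.0006  0.0011] q [-0.4528  0.8268  1.0857  1.6932 -0.8016  1.1353 -0.4511]
[-0.6916  3.8274 -5.7042] [ 1.316   0.1507 -0.0886]
holder [([0.598, -0.1628, 0.0857], 0.87)]
green_end [([0.6736, -0.1417, 0.1909], 0.7)]
slot [([0.5942, -0.1676, 0.0184], 0.96)]
```

View pics/side6c.png

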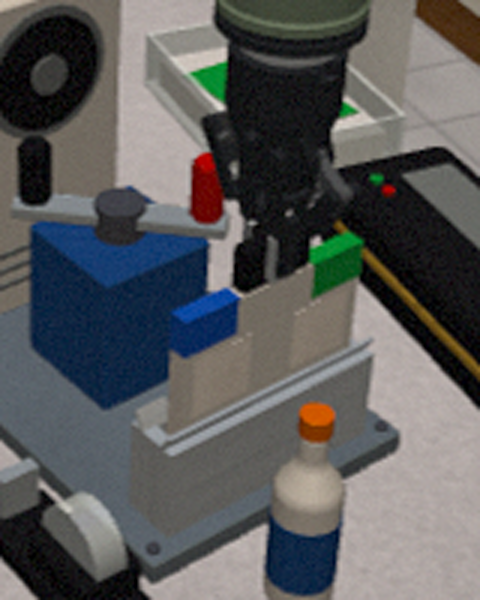

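```bash
python3 -m jog '[[[0,-1.2,3,0,0,0,0],[0,0,6,0,0,0,0],[0,0,0,0,0,0,0]]]'
python3 -c "
from m import *
delta([.5926,-.165,.203],.25)
print(bot.observe()['force'],bot.observe()['moment'])"
```

```text
clock: 15.15
position: [0.5927, -0.1645, 0.2612]
tool_rot: [3.142, 0.0, 0.251]
force: [0.1, 2.1, -5.0]
grip_width: 0.0131
finger_force: 59.6
t 15.15 pos [ 0.5927 -0.1645  0.2612] rot [3.1415 0.0005 0.2508] shift [-0.198   0.4177 58.2488] rotvec [0.0001 0.0005 0.0008] q [-0.4509  0.8352  1.0769  1.7027 -0.8115  1.119  -0.4448]
[ 0.0528  2.1385 -5.0239] [0.8888 0.0375 0.0153]
```

```bash
python3 -m jog '[[[0,-0.8,6,0,0,0,0],[0,0,8,0,0,0,0],[0,0,0,0,0,0,0]]]'
python3 -m jog '[[[0,0,8,0,0,0,0],[0,0,8,0,0,0,0],[0,0,0,0,0,0,0]]]'
python3 -c "
from m import *
delta([.5926,-.165,.203],.25)
print(bot.observe()['force'],bot.observe()['moment'])"
```

```text
clock: 15.45
position: [0.5923, -0.1639, 0.2467]
tool_rot: [3.141, 0.001, 0.251]
force: [-0.1, 0.3, -2.7]
grip_width: 0.0132
finger_force: 59.7
clock: 15.75
position: [0.5923, -0.1637, 0.2307]
tool_rot: [-3.141, 0.001, 0.251]
force: [-0.9, -0.3, -3.1]
grip_width: 0.0132
finger_force: 59.8
t 15.75 pos [ 0.5923 -0.1637  0.2307] rot [-3.1411  0.0013  0.2507] shift [ 0.0456  1.3825 27.6496] rotvec [-0.0005  0.0013  0.0007] q [-0.437   0.8659  1.0425  1.7283 -0.8473  1.0702 -0.4206]
[-0.9375 -0.2563 -3.0599] [0.0176 0.0275 0.0002]
```

Sliding freely; continue to the floor.

```bash
python3 -m jog '[[[0,0,8,0,0,0,0],[0,0,8,0,0,0,0],[0,0,0,0,0,0,0]]]'
python3 -m jog '[[[0,0,5,0,0,0,0],[0,0,3,0,0,0,0],[0,0,0,0,0,0,0]]]'
python3 -m jog '[[[0,0,2,0,0,0,0],[0,0,0,0,0,0,0]]]'
python3 -c "
from m import *
delta([.5926,-.165,.203],.25)
print(bot.observe()['force'],bot.observe()['moment'])"
```

```text
clock: 16.05
position: [0.5922, -0.1636, 0.2147]
tool_rot: [-3.141, 0.001, 0.251]
force: [0.3, 0.1, -3.5]
grip_width: 0.0131
finger_force: 59.8
clock: 16.35
position: [0.5925, -0.1638, 0.2075]
tool_rot: [-3.141, 0.0, 0.251]
force: [-0.2, -0.2, -3.9]
grip_width: 0.0129
finger_force: 59.8
clock: 16.55
position: [0.5926, -0.1638, 0.2058]
tool_rot: [-3.142, 0.0, 0.251]
force: [0.3, 0.3, -3.0]
grip_width: 0.0132
finger_force: 59.8
t 16.55 pos [ 0.5926 -0.1638  0.2058] rot [-3.1416  0.      0.2508] shift [-0.2846  1.1816  2.8027] rotvec [-0.      0.      0.0008] q [-0.4232  0.8921  1.0127  1.7449 -0.879   1.0301 -0.399 ]
[ 0.3114  0.2718 -3.0306] [ 0.0067  0.0594 -0.0127]
```

```bash
python3 -m jog '[[[0,0,2,0,0,0,0],[0,0,0,0,0,0,0]]]'
python3 -m jog '[[[0,0,1.5,0,0,0,0],[0,0,0,0,0,0,0]]]'
python3 -m jog '[[[0,0,1,0,0,0,0],[0,0,0,0,0,0,0]]]'
```

```text
clock: 16.75
position: [0.5926, -0.1637, 0.2037]
tool_rot: [-3.142, 0.0, 0.251]
force: [-0.1, 0.3, -3.5]
grip_width: 0.0132
finger_force: 59.8
clock: 16.95
position: [0.5928, -0.1641, 0.203]
tool_rot: [3.141, -0.001, 0.251]
force: [-1.6, 0.8, 6.0]
grip_width: 0.013
finger_force: 61.3
clock: 17.15
position: [0.5928, -0.1644, 0.203]
tool_rot: [3.141, -0.002, 0.25]
force: [-5.7, 2.6, 21.1]
grip_width: 0.0132
finger_force: 63.5
```

```bash
python3 -m jog '[[[0,0,-0.5,0,0,0,0.3],[0,0,0,0,0,0,0.6],[0,0,0,0,0,0,0.6],[0,0,-4,0,0,0,0.6],[0,0,-15,0,0,0,0.6]]]'
python3 -m jog '[[[0,0,-30,0,0,0,0.6],[0,0,-40,0,0,0,0.6],[0,0,-40,0,0,0,0.6],[0,0,0,0,0,0,0.6]]]'
python3 -c "
from m import *
delta([.6097,-.042,.32],.25+np.pi/2)
f=snap('side','side7.png');pts(f,['holder','green_end','slot','red_knob'])
i=cv2.imread('pics/side7.png')[180:380,300:460];cv2.imwrite('pics/side7c.png',cv2.resize(i,None,fx=3,fy=3,interpolation=2))"
```

```text
clock: 17.65
position: [0.5922, -0.1636, 0.2206]
tool_rot: [-3.141, 0.002, 0.251]
force: [1.3, 0.4, -0.1]
grip_width: 0.051
finger_force: 0.0
clock: 18.05
position: [0.5933, -0.1651, 0.3368]
tool_rot: [3.138, -0.006, 0.25]
force: [0.6, -1.0, -0.5]
grip_width: 0.0516
finger_force: 0.0
t 18.05 pos [ 0.5933 -0.1651  0.3368] rot [ 3.1381 -0.0056  0.2502] shift [  46.2931 -115.2787   16.6296] rotvec [ 0.0071 -0.0017 -1.5706] q [-0.483   0.7628  1.1533  1.6274 -0.7333  1.2387 -0.5026]
holder []
green_end [([0.6752, -0.1412, 0.1235], 0.96)]
slot [([0.5951, -0.1662, 0.0174], 0.69)]
red_knob [([0.609, -0.0398, 0.1857], 0.97)]
```

View pics/side7c.png

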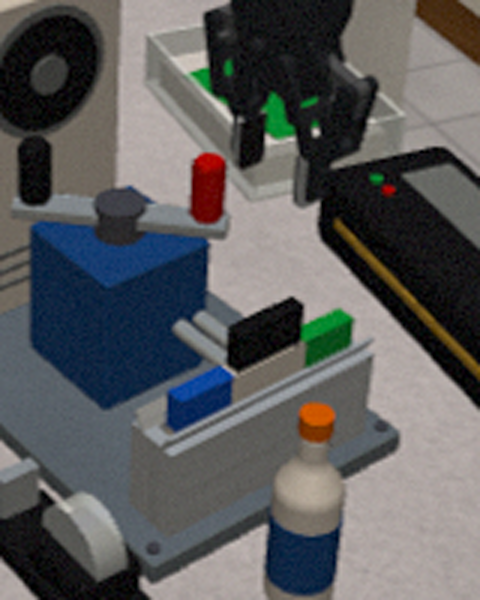

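```bash
python3 -m jog '[[[0,0,0,0,0,-0.13,0.6],[0,0,0,0,0,-0.144,0.6],[0,0,0,0,0,-0.144,0.6],[0,0,0,0,0,-0.144,0.6],[0,0,0,0,0,-0.144,0.6]]]' >/dev/null
python3 -m jog '[[[0,0,0,0,0,-0.144,0.6],[0,0,0,0,0,-0.144,0.6],[0,0,0,0,0,-0.144,0.6],[0,0,0,0,0,-0.144,0.6],[0,0,0,0,0,-0.144,0.6]]]' >/dev/null
python3 -m jog '[[[0,0,0,0,0,-0.144,0.6],[20,10,0,0,0,0,0.6],[35,15,0,0,0,0,0.6],[35,15,0,0,0,0,0.6],[20,6,0,0,0,0,0.6]]]'
python3 -m jog '[[[0,0,0,0,0,0,0.6]]]' >/dev/null
python3 -c "
from m import *
delta([.609,-.0415,.245],.25+np.pi/2)"
```

```text
clock: 19.8
position: [0.6102, -0.0426, 0.3299]
tool_rot: [-3.14, -0.001, 1.823]
force: [0.5, -0.6, -0.2]
grip_width: 0.0513
finger_force: 0.0
t 19.9 pos [ 0.6101 -0.0423  0.3298] rot [-3.1401 -0.0012  1.8251] shift [ 0.8999 -0.7497 84.8438] rotvec [-0.0015 -0.0012  0.0043] q [-0.5066  0.5816  0.7437  1.6335 -0.4312  1.0994  0.6098]
```

```bash
python3 -m jog '[[[1,-0.7,20,0,0,0.004,0.6],[0,0,25,0,0,0,0.6],[0,0,25,0,0,0,0.6],[0,0,14,0,0,0,0.6],[0,0,0,0,0,0,0.45]]]'
python3 -m jog '[[[0,0,0,0,0,0,0.2],[0,0,0,0,0,0,0.2],[0,0,0,0,0,0,0.2],[0,0,0,0,0,0,0.2]]]' 40
python3 -c "
from m import *
delta([.609,-.0415,.245],.25+np.pi/2)"
```

```text
clock: 20.4
position: [0.6083, -0.0456, 0.2452]
tool_rot: [-3.138, -0.0, 1.816]
force: [-0.6, -0.8, 1.0]
grip_width: 0.0394
finger_force: 0.0
clock: 20.8
position: [0.6091, -0.0453, 0.2475]
tool_rot: [3.141, 0.0, 1.817]
force: [-2.0, -2.1, 2.7]
grip_width: 0.0252
finger_force: 40.2
t 20.8 pos [ 0.6091 -0.0453  0.2475] rot [3.1409 0.0003 1.8166] shift [3.7432 0.8356 2.5442] rotvec [ 0.0007  0.0003 -0.0042] q [-0.4641  0.6668  0.6824  1.7185 -0.5045  0.9385  0.6651]
```

```bash
python3 -c "
import numpy as np
q=np.arange(0,13)*.25+.8;q1=q[1:];q0=q[:-1]
for a,b,c in zip(q1,-65*(np.sin(q1)-np.sin(q0)),65*(np.cos(q1)-np.cos(q0))):print(round(a,2),round(b,1),round(c,1))"
```

```text
1.05 -9.8 -12.9
1.3 -6.2 -15.0
1.55 -2.4 -16.0
1.8 1.7 -16.1
2.05 5.6 -15.2
2.3 9.2 -13.3
2.55 12.2 -10.6
2.8 14.5 -7.3
3.05 15.8 -3.5
3.3 16.2 0.5
3.55 15.6 4.5
3.8 14.0 8.2
```

```bash
cat >> m.py <<'E'
AX=np.array([.553,-.0076]);YW=.25
def crank(q0=None,black=0,n=0,qend=None):
    """tool position about the axis in press axes; rows (tx,ty) to advance from angle q0"""
    s=bot.observe();d=s['position'][:2]-AX;c,k=np.cos(YW),np.sin(YW)
    x,y=d@[c,k],d@[-k,c];q=(-np.arctan2(y,x)-black*np.pi)%(2*np.pi)
    print('t',round(s['clock'],2),'z',s['position'][2],'rel',np.round([x*1000,y*1000],1),'r',round(np.hypot(x,y)*1000,1),'q',round(q,3),'F',s['force'],'w',round(s['grip_width'],4),'yaw',s['tool_rot'])
    if n:
        a=np.linspace(q,qend,n+1);p=np.array([-65*np.sin(a+black*np.pi),65*np.cos(a+black*np.pi)]).T
        p[0]=[y*1000,x*1000]
        print(np.round(np.diff(p,axis=0),1).tolist())
E
python3 -m jog '[[[-7,-13,0,0,0,0,0.2],[-6,-15,0,0,0,0,0.2]]]'
python3 -c "
from m import *
crank(n=10,qend=3.8)"
```

```text
clock: 21.0
position: [0.5869, -0.0662, 0.2478]
tool_rot: [3.136, 0.005, 1.817]
force: [10.2, -9.1, -8.1]
grip_width: 0.025
finger_force: 40.1
t 21.0 z 0.2478268250970636 rel [ 18.3 -65.2] r 67.7 q 1.297 F [10.1998 -9.1479 -8.1482] w 0.025 yaw [3.1363 0.0048 1.8166]
[[0.2, -16.8], [1.6, -16.1], [5.6, -15.2], [9.2, -13.4], [12.2, -10.7], [14.5, -7.3], [15.8, -3.5], [16.2, 0.5], [15.6, 4.5], [14.0, 8.2]]
```

```bash

python3 -m jog '[[[-2,-16.5,0,0,0,0,0.2],[1.6,-16,0,0,0,0,0.2],[0,0,0,0,0,0,0.2]]]'
python3 -c "
from m import *
crank(n=8,qend=3.8)"
```

```text
clock: 21.3
position: [0.5522, -0.0754, 0.2477]
tool_rot: [3.141, 0.003, 1.814]
force: [-3.2, -18.4, -1.9]
grip_width: 0.0252
finger_force: 41.0
t 21.3 z 0.24770666517906095 rel [-17.6 -65.5] r 67.8 q 1.832 F [ -3.1777 -18.4421  -1.8654] w 0.0252 yaw [3.141  0.0025 1.8141]
[[8.7, -14.0], [9.4, -12.9], [12.3, -10.2], [14.4, -6.9], [15.6, -3.2], [15.9, 0.7], [15.3, 4.6], [13.7, 8.1]]
```

```bash
sed -i 's/def crank(q0=None,/def crank(q0=0,/; s/d=s\[.position.\]\[:2\]-AX;c,k=np.cos(YW),np.sin(YW)/c,k=np.cos(YW),np.sin(YW);d=s["position"][:2]-AX-q0*np.array([-k,c])/' m.py
python3 -m jog '[[[-3,0,0,0,0,0,0.2],[0,0,0,0,0,0,0.2]]]'
python3 -c "
from m import *
crank(q0=-.004,n=8,qend=3.8)"
```

```text
clock: 21.5
position: [0.5545, -0.0761, 0.2475]
tool_rot: [3.141, 0.0, 1.816]
force: [-3.1, -2.2, 5.8]
grip_width: 0.0253
finger_force: 41.6
t 21.5 z 0.24748058559598438 rel [-15.5 -62.7] r 64.6 q 1.814 F [-3.1193 -2.2464  5.8225] w 0.0253 yaw [3.1406 0.0002 1.8164]
[[5.4, -15.1], [9.3, -13.1], [12.2, -10.5], [14.4, -7.1], [15.7, -3.4], [16.1, 0.6], [15.4, 4.5], [13.9, 8.2]]
```

Good: the force is gone, so the offset explains it. Continue.

```bash

python3 -m jog '[[[4.5,-15,0,0,0,0,0.2],[9,-13,0,0,0,0,0.2],[12,-10.5,0,0,0,0,0.2],[14.4,-7,0,0,0,0,0.2]]]'
python3 -c "
from m import *
crank(q0=-.004,n=4,qend=3.8)"
```

```text
clock: 21.9
position: [0.5004, -0.0485, 0.2475]
tool_rot: [3.14, 0.001, 1.816]
force: [3.2, -1.4, 4.8]
grip_width: 0.0249
finger_force: 41.4
t 21.9 z 0.24747437001960249 rel [-61.  -22.6] r 65.1 q 2.787 F [ 3.1659 -1.3658  4.8003] w 0.0249 yaw [3.1398 0.0011 1.816 ]
[[16.0, -3.6], [16.4, 0.4], [15.8, 4.5], [14.1, 8.3]]
```

```bash

python3 -m jog '[[[16,-3.6,0,0,0,0,0.2],[16.3,0.4,0,0,0,0,0.2],[15.7,4.5,0,0,0,0,0.2],[14,8.3,0,0,0,0,0.2],[5,4,0,0,0,0,0.2]]]'
python3 -m jog '[[[0,0,0,0,0,0,0.2],[0,0,0,0,0,0,0.45],[0,0,0,0,0,0,0.6],[0,0,-30,0,0,0,0.6],[0,0,-35,0,0,0,0.6]]]'
python3 -c "
from m import *
crank(q0=-.004)
f=snap('side','side8.png');pts(f,['red_knob','black_knob','holder','green_end']);f=snap('top');pts(f,['red_knob','black_knob','jaw_face'])"
```

```text
clock: 22.4
position: [0.4978, 0.0218, 0.2474]
tool_rot: [3.141, -0.001, 1.818]
force: [-3.7, -2.0, 9.6]
grip_width: 0.0247
finger_force: 42.0
clock: 22.9
position: [0.497, 0.0199, 0.3121]
tool_rot: [-3.14, 0.001, 1.816]
force: [-0.4, 0.5, 0.4]
grip_width: 0.0511
finger_force: 0.0
t 22.9 z 0.3121346264491057 rel [-47.5  44.5] r 65.1 q 3.895 F [-0.3994  0.4594  0.4127] w 0.0511 yaw [-3.1396  0.0006  1.8161]
red_knob [([0.4975, 0.0267, 0.1891], 0.93), ([0.6105, -0.0426, 0.1888], 0.47)]
black_knob [([0.6073, -0.0412, 0.1882], 0.63), ([0.5537, -0.0102, 0.1613], 0.59)]
holder []
green_end [([0.6746, -0.1439, 0.1231], 0.68)]
red_knob [([0.5519, -0.0049, 0.1634], 0.65)]
black_knob []
jaw_face [([0.6221, -0.1335, 0.0624], 0.79)]
```

View pics/side8.png

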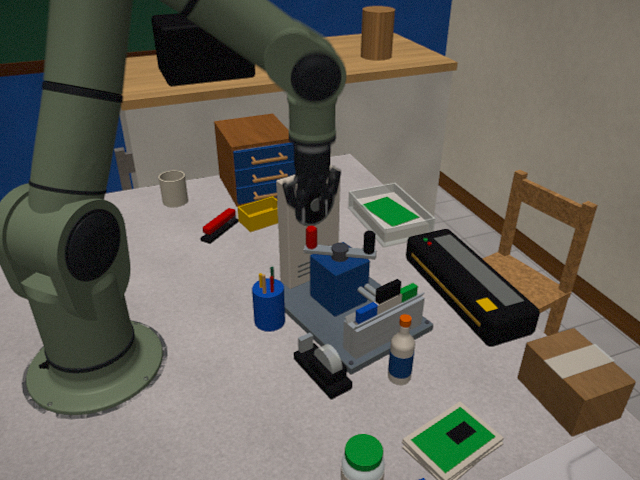

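```bash

python3 -m jog '[[[-20,22,0,0,0,0,0.6],[-30,32,0,0,0,0,0.6],[-25,28,0,0,0,0,0.6],[-11,11,0,0,0,0,0.6],[0,0,0,0,0,0,0.6]]]'
python3 -c "
from m import *
delta([.609,-.0405,.246],.25+np.pi/2)"
```

```text
clock: 23.85
position: [0.6095, -0.0423, 0.3108]
tool_rot: [-3.14, 0.001, 1.815]
force: [-1.2, -0.5, 0.6]
grip_width: 0.0515
finger_force: 0.0
t 23.85 pos [ 0.6095 -0.0423  0.3108] rot [-3.1402  0.0013  1.8148] shift [ 1.9486  0.032  64.7776] rotvec [-0.0014  0.0013 -0.006 ] q [-0.5095  0.6042  0.7475  1.6577 -0.4558  1.0631  0.6205]
```

```bash

python3 -m jog '[[[2,0,13,0,0,-0.006,0.6],[0,0,15,0,0,0,0.6],[0,0,17,0,0,0,0.6],[0,0,17,0,0,0,0.6],[0,0,0,0,0,0,0.45]]]'
python3 -m jog '[[[0,0,0,0,0,0,0.45]]]'
python3 -c "
from m import *
crank(black=1);delta([.609,-.0405,.246],.25+np.pi/2)"
```

```text
clock: 24.35
position: [0.6065, -0.0376, 0.2471]
tool_rot: [-3.138, -0.001, 1.824]
force: [0.1, -0.3, 0.6]
grip_width: 0.0394
finger_force: 0.0
clock: 24.45
position: [0.6076, -0.0382, 0.2496]
tool_rot: [-3.141, -0.0, 1.823]
force: [0.1, 0.0, 0.4]
grip_width: 0.0385
finger_force: 0.0
t 24.45 z 0.2495803061217849 rel [ 45.3 -43.2] r 62.6 q 3.903 F [0.1205 0.0215 0.386 ] w 0.0385 yaw [-3.1406 -0.0002  1.8231]
t 24.45 pos [ 0.6076 -0.0382  0.2496] rot [-3.1406 -0.0002  1.8231] shift [-2.5476  0.8031  3.5791] rotvec [-0.0009 -0.0002  0.0023] q [-0.4844  0.6658  0.6957  1.7215 -0.5103  0.9445  0.6664]
```

```bash

python3 -m jog '[[[-2,1.5,2,0,0,0,0.45],[0,0,0,0,0,0,0.2],[0,0,0,0,0,0,0.2],[0,0,0,0,0,0,0.2],[0,0,0,0,0,0,0.2]]]' 40
python3 -c "
from m import *
crank(black=1,n=12,qend=7.0)"
```

```text
clock: 24.95
position: [0.6101, -0.0402, 0.2484]
tool_rot: [3.141, 0.0, 1.823]
force: [-1.5, -0.2, 6.2]
grip_width: 0.0252
finger_force: 39.2
t 24.95 z 0.24837706360084663 rel [ 47.2 -45.8] r 65.8 q 3.911 F [-1.4948 -0.1764  6.2241] w 0.0252 yaw [3.1409 0.0001 1.8227]
[[-9.9, -13.6], [-6.7, -15.3], [-2.6, -16.5], [1.7, -16.6], [5.8, -15.6], [9.6, -13.6], [12.8, -10.7], [15.1, -7.1], [16.4, -3.1], [16.6, 1.2], [15.8, 5.4], [13.9, 9.3]]
```

```bash

python3 -m jog '[[[-10,-13.6,0,0,0,0,0.2],[-6.7,-15.3,0,0,0,0,0.2],[-2.6,-16.5,0,0,0,0,0.2],[1.7,-16.6,0,0,0,0,0.2]]]'
python3 -c "
from m import *
crank(black=1,n=8,qend=7.0)"
```

```text
clock: 25.35
position: [0.5545, -0.0738, 0.2485]
tool_rot: [3.139, 0.002, 1.822]
force: [4.0, 1.7, 1.8]
grip_width: 0.025
finger_force: 39.5
t 25.35 z 0.24846112417333727 rel [-14.9 -64.5] r 66.2 q 4.939 F [3.9631 1.6784 1.7713] w 0.025 yaw [3.1394 0.0016 1.8219]
[[7.0, -15.4], [9.6, -13.7], [12.8, -10.8], [15.1, -7.1], [16.4, -3.1], [16.7, 1.2], [15.8, 5.4], [13.9, 9.3]]
```

```bash

python3 -m jog '[[[6,-15.5,0,0,0,0,0.2],[9.6,-13.7,0,0,0,0,0.2],[12.8,-10.8,0,0,0,0,0.2],[15.1,-7.1,0,0,0,0,0.2]]]'
python3 -m jog '[[[16.4,-3.1,0,0,0,0,0.2],[16.7,1.2,0,0,0,0,0.2],[15.8,5.4,0,0,0,0,0.2],[13,9,0,0,0,0,0.2],[0,0,0,0,0,0,0.2]]]'
python3 -m jog '[[[0,0,0,0,0,0,0.45],[0,0,0,0,0,0,0.6],[0,0,-30,0,0,0,0.6],[0,0,-32,0,0,0,0.6]]]'
python3 -c "
from m import *
crank(black=1)
delta([.609,-.0405,.31],.25+np.pi/2)"
```

```text
clock: 25.75
position: [0.4976, -0.0429, 0.2484]
tool_rot: [3.14, 0.001, 1.821]
force: [7.9, -0.8, 1.8]
grip_width: 0.0249
finger_force: 40.1
clock: 26.25
position: [0.496, 0.0225, 0.2484]
tool_rot: [3.139, 0.0, 1.825]
force: [3.6, 2.7, 5.9]
grip_width: 0.0246
finger_force: 41.2
clock: 26.65
position: [0.4938, 0.0202, 0.3101]
tool_rot: [-3.139, 0.0, 1.821]
force: [1.2, 0.7, 0.6]
grip_width: 0.0514
finger_force: 0.0
t 26.65 z 0.31014130176221133 rel [-50.4  41.5] r 65.3 q 0.689 F [1.2237 0.7139 0.6008] w 0.0514 yaw [-3.1391  0.0003  1.8215]
t 26.65 pos [0.4938 0.0202 0.3101] rot [-3.1391  0.0003  1.8215] shift [-87.3249  96.507   -0.0716] rotvec [-0.0025  0.0003  0.0007] q [-0.7826  0.4143  0.829   1.9566 -0.3769  0.9338  0.4849]
```

```bash

python3 -m jog '[[[-20,23,0,0,0,0,0.6],[-30,34,0,0,0,0,0.6],[-25,29,0,0,0,0,0.6],[-10,12,0,0,0,0,0.6],[0,0,0,0,0,0,0.6]]]' >/dev/null
python3 -m jog '[[[0,0,14,0,0,0,0.6],[0,0,15,0,0,0,0.6],[0,0,15,0,0,0,0.6],[0,0,0,0,0,0,0.6]]]'
python3 -c "
from m import *
delta([.610,-.038,.248],.25+np.pi/2)
f=snap('side');pts(f,['red_knob','black_knob'])"
```

```text
clock: 27.55
position: [0.6095, -0.0365, 0.2635]
tool_rot: [-3.138, -0.001, 1.823]
force: [1.2, 0.7, 0.4]
grip_width: 0.051
finger_force: 0.0
t 27.55 pos [ 0.6095 -0.0365  0.2635] rot [-3.1383 -0.0009  1.8232] shift [-1.6427  0.1589 15.4567] rotvec [-0.0033 -0.0009  0.0024] q [-0.4995  0.6577  0.719   1.7035 -0.5062  0.9787  0.6603]
red_knob [([0.6147, -0.0387, 0.1877], 0.96), ([0.4921, 0.0205, 0.1873], 0.7)]
black_knob [([0.4947, 0.0231, 0.1877], 0.84), ([0.5528, -0.0099, 0.1377], 0.39)]
```

```bash

python3 -m jog '[[[-1,1,8,0,0,0,0.6],[0,0,7,0,0,0,0.45],[0,0,0,0,0,0,0.45],[0,0,0,0,0,0,0.2],[0,0,0,0,0,0,0.2]]]' 40
python3 -m jog '[[[0,0,0,0,0,0,0.2],[0,0,0,0,0,0,0.2]]]'
python3 -c "
from m import *
crank(n=12,qend=3.85)"
```

```text
clock: 28.2
position: [0.6116, -0.0378, 0.251]
tool_rot: [-3.141, -0.0, 1.823]
force: [-1.5, 1.2, -0.8]
grip_width: 0.025
finger_force: 39.3
clock: 28.4
position: [0.6116, -0.0379, 0.2509]
tool_rot: [-3.141, -0.0, 1.823]
force: [-4.4, 0.0, 0.7]
grip_width: 0.0247
finger_force: 39.4
t 28.4 z 0.25094675146334744 rel [ 49.3 -43.8] r 66.0 q 0.727 F [-4.3508  0.0184  0.7439] w 0.0247 yaw [-3.1412 -0.0001  1.8227]
[[-10.4, -13.5], [-7.4, -15.2], [-3.2, -16.6], [1.1, -16.8], [5.4, -16.0], [9.3, -14.0], [12.6, -11.2], [15.1, -7.5], [16.5, -3.4], [16.8, 1.0], [16.0, 5.3], [14.1, 9.2]]
```

```bash

python3 -m jog '[[[-10.4,-13.5,0,0,0,0,0.2],[-7.4,-15.2,0,0,0,0,0.2],[-3.2,-16.6,0,0,0,0,0.2],[1.1,-16.8,0,0,0,0,0.2]]]'
python3 -m jog '[[[5.4,-16,0,0,0,0,0.2],[9.3,-14,0,0,0,0,0.2],[12.6,-11.2,0,0,0,0,0.2],[15.1,-7.5,0,0,0,0,0.2]]]'
python3 -c "
from m import *
crank(n=4,qend=3.85)"
```

```text
clock: 28.8
position: [0.5567, -0.0738, 0.2511]
tool_rot: [3.14, 0.002, 1.822]
force: [3.5, 2.8, -6.2]
grip_width: 0.0246
finger_force: 39.9
clock: 29.2
position: [0.4984, -0.0443, 0.251]
tool_rot: [3.14, 0.001, 1.822]
force: [9.0, 0.2, -7.9]
grip_width: 0.0249
finger_force: 40.5
t 29.2 z 0.25102195229718993 rel [-62. -22.] r 65.8 q 2.8 F [ 8.9521  0.2134 -7.8842] w 0.0249 yaw [3.1405 0.0011 1.8215]
[[16.9, -2.8], [17.0, 0.9], [16.2, 5.3], [14.3, 9.3]]
```

```bash

python3 -m jog '[[[16.8,-2.6,0,0,0,0,0.2],[17,1,0,0,0,0,0.2],[16.1,5.3,0,0,0,0,0.2],[13,9,0,0,0,0,0.2],[0,0,0,0,0,0,0.2]]]'
python3 -c "
from m import *
crank()"
python3 -m jog '[[[0,0,0,0,0,0,0.45],[0,0,0,0,0,0,0.6],[0,0,-30,0,0,0,0.6],[0,0,-30,0,0,0,0.6]]]'
python3 -m jog '[[[-20,23,0,0,0,0,0.6],[-30,34,0,0,0,0,0.6],[-25,29,0,0,0,0,0.6],[-10,12,0,0,0,0,0.6],[0,0,0,0,0,0,0.6]]]' >/dev/null
python3 -m jog '[[[0,0,14,0,0,0,0.6],[0,0,15,0,0,0,0.6],[0,0,15,0,0,0,0.6],[0,0,0,0,0,0,0.6]]]'
python3 -c "
from m import *
delta([.610,-.038,.248],.25+np.pi/2)
f=snap('side');pts(f,['red_knob','black_knob'])"
```

```text
clock: 29.7
position: [0.4964, 0.0223, 0.2509]
tool_rot: [3.141, -0.0, 1.825]
force: [-0.9, 5.6, -0.0]
grip_width: 0.0246
finger_force: 41.9
t 29.7 z 0.25092627591244665 rel [-47.4  43. ] r 64.0 q 3.878 F [-0.9457  5.5731 -0.0056] w 0.0246 yaw [ 3.1408 -0.0004  1.8255]
clock: 30.1
position: [0.4952, 0.0193, 0.3115]
tool_rot: [-3.14, 0.001, 1.821]
force: [-0.1, 0.6, 0.7]
grip_width: 0.0512
finger_force: 0.0
clock: 31.0
position: [0.6105, -0.0368, 0.2645]
tool_rot: [-3.138, -0.001, 1.823]
force: [-0.3, 0.8, -0.6]
grip_width: 0.0514
finger_force: 0.0
t 31.0 pos [ 0.6105 -0.0368  0.2645] rot [-3.1384 -0.001   1.8232] shift [-1.0089 -0.7338 16.4629] rotvec [-0.0032 -0.001   0.0024] q [-0.5044  0.6619  0.7303  1.7001 -0.5143  0.9847  0.6674]
red_knob [([0.497, 0.0248, 0.1855], 0.96), ([0.4989, 0.4426, -0.002], 0.69)]
black_knob [([0.6094, -0.0422, 0.1866], 0.91)]
```

```bash

python3 -m jog '[[[-2.5,0,8,0,0,0,0.6],[0,0,7,0,0,0,0.45],[0,0,0,0,0,0,0.45],[0,0,0,0,0,0,0.2],[0,0,0,0,0,0,0.2]]]' 40
python3 -m jog '[[[0,0,0,0,0,0,0.2],[0,0,0,0,0,0,0.2]]]'
python3 -c "
from m import *
crank(black=1,n=10,qend=12.566-2*np.pi)"
```

```text
clock: 31.65
position: [0.612, -0.0399, 0.252]
tool_rot: [-3.141, -0.0, 1.823]
force: [-2.1, 0.2, -0.5]
grip_width: 0.025
finger_force: 39.3
clock: 31.85
position: [0.612, -0.0399, 0.2519]
tool_rot: [-3.141, -0.0, 1.823]
force: [-4.1, 0.1, 1.3]
grip_width: 0.0252
finger_force: 39.5
t 31.85 z 0.2519372160990986 rel [ 49.2 -45.9] r 67.3 q 3.892 F [-4.077   0.149   1.3435] w 0.0252 yaw [-3.1411 -0.0002  1.8227]
[[-8.4, -13.5], [-6.9, -13.9], [-3.4, -15.1], [0.3, -15.5], [3.9, -15.0], [7.4, -13.6], [10.4, -11.5], [12.8, -8.7], [14.5, -5.4], [15.4, -1.9]]
```

```bash

python3 -m jog '[[[-9,-13.5,0,0,0,0,0.2],[-6.9,-13.9,0,0,0,0,0.2],[-3.4,-15.1,0,0,0,0,0.2],[0.3,-15.5,0,0,0,0,0.2]]]'
python3 -m jog '[[[3.9,-15,0,0,0,0,0.2],[7.4,-13.6,0,0,0,0,0.2],[10.4,-11.5,0,0,0,0,0.2]]]'
python3 -c "
from m import *
crank(black=1,n=4,qend=12.566-2*np.pi)"
```

```text
clock: 32.25
position: [0.5611, -0.075, 0.2521]
tool_rot: [3.14, 0.004, 1.821]
force: [4.9, -6.4, -9.0]
grip_width: 0.0246
finger_force: 40.5
clock: 32.55
position: [0.5159, -0.0635, 0.2521]
tool_rot: [3.141, 0.002, 1.821]
force: [2.1, -3.3, -4.8]
grip_width: 0.0247
finger_force: 41.0
t 32.55 z 0.25205288549575583 rel [-49.8 -45. ] r 67.1 q 5.549 F [ 2.1155 -3.2635 -4.7886] w 0.0247 yaw [3.141  0.0023 1.8207]
[[10.9, -5.6], [10.7, -5.3], [11.5, -3.2], [11.9, -1.1]]
```

```bash

python3 -m jog '[[[10,-7,0,0,0,0,0.2],[10.7,-5.3,0,0,0,0,0.2],[11.5,-3.2,0,0,0,0,0.2]]]'
python3 -m jog '[[[6,-1,0,0,0,0,0.2],[0,0,0,0,0,0,0.2]]]'
python3 -m jog '[[[3,0,0,0,0,0,0.2],[0,0,0,0,0,0,0.2]]]'
python3 -c "
from m import *
crank(black=1)"
```

```text
clock: 32.85
position: [0.4932, -0.0347, 0.252]
tool_rot: [3.141, 0.001, 1.822]
force: [4.9, -2.1, -6.7]
grip_width: 0.025
finger_force: 40.9
clock: 33.05
position: [0.491, -0.0278, 0.252]
tool_rot: [3.142, -0.001, 1.824]
force: [-1.7, 1.7, -1.5]
grip_width: 0.0242
finger_force: 41.5
clock: 33.25
position: [0.4907, -0.0266, 0.252]
tool_rot: [3.141, 0.001, 1.822]
force: [1.7, -4.2, -3.9]
grip_width: 0.025
finger_force: 41.1
t 33.25 z 0.25200175545544884 rel [-65.1  -3. ] r 65.1 q 6.237 F [ 1.7258 -4.2021 -3.9256] w 0.025 yaw [3.1411 0.0014 1.8223]
```

```bash

python3 -m jog '[[[2.5,0,0,0,0,0,0.2],[0,0,0,0,0,0,0.2]]]'
python3 -m jog '[[[2,0,0,0,0,0,0.2],[0,0,0,0,0,0,0.2]]]'
python3 -m jog '[[[1.5,0,0,0,0,0,0.2],[0,0,0,0,0,0,0.2]]]'
```

```text
clock: 33.45
position: [0.4905, -0.0259, 0.2521]
tool_rot: [3.14, 0.004, 1.821]
force: [5.5, -17.2, -9.4]
grip_width: 0.025
finger_force: 40.4
clock: 33.65
position: [0.4903, -0.0253, 0.2522]
tool_rot: [3.14, 0.006, 1.82]
force: [8.0, -27.1, -13.7]
grip_width: 0.025
finger_force: 40.5
clock: 33.85
position: [0.49, -0.0247, 0.2523]
tool_rot: [3.139, 0.008, 1.819]
force: [10.0, -34.1, -14.5]
grip_width: 0.0249
finger_force: 40.1
```

```bash

python3 -m jog '[[[0,0,0,0,0,0,0.6],[0,0,0,0,0,0,0.6],[0,0,-10,0,0,0,0.6],[0,0,-30,0,0,0,0.6],[0,0,-35,0,0,0,0.6]]]'
python3 -m jog '[[[-20,-20,-30,0,0,0,0.6],[-20,-30,-30,0,0,0,0.6],[0,-10,0,0,0,0,0.6],[0,0,0,0,0,0,0.6]]]'
python3 -c "
from m import *
print(bot.observe()['force'])
f=snap('side','side9.png');pts(f,['red_knob','black_knob','green_end','slot','jaw_face','pencil_pot','tape_dispenser','glue'])
f=snap('top');pts(f,['red_knob','black_knob','jaw_face'])
i=cv2.imread('pics/side9.png')[180:380,240:440];cv2.imwrite('pics/side9c.png',cv2.resize(i,None,fx=3,fy=3,interpolation=2))"
```

```text
clock: 34.35
position: [0.4885, -0.0202, 0.328]
tool_rot: [-3.14, 0.0, 1.822]
force: [-0.2, 0.6, 1.3]
grip_width: 0.0509
finger_force: 0.0
clock: 34.75
position: [0.44, -0.0742, 0.3878]
tool_rot: [3.139, -0.002, 1.822]
force: [0.9, 1.4, 0.1]
grip_width: 0.0513
finger_force: 0.0
[0.8827 1.4268 0.0634]
red_knob [([0.6192, 0.0082, 0.1856], 0.95)]
black_knob [([0.4896, -0.0244, 0.1887], 0.62)]
green_end [([0.6732, -0.1404, 0.1241], 0.75), ([0.6176, 0.0089, 0.1863], 0.53)]
slot [([0.596, -0.1674, 0.021], 0.85), ([0.554, -0.0078, 0.1407], 0.26)]
jaw_face []
pencil_pot [([0.3826, -0.0046, -0.0014], 0.93), ([0.6177, 0.0074, 0.1851], 0.49)]
tape_dispenser [([0.4311, -0.1991, 0.001], 0.61), ([0.5883, -0.4551, 0.0029], 0.5)]
glue [([0.578, -0.2673, 0.0025], 0.74)]
red_knob [([0.6162, 0.0105, 0.192], 0.56)]
black_knob []
jaw_face [([0.6256, -0.1468, 0.0615], 0.37)]
```

View pics/side9c.png

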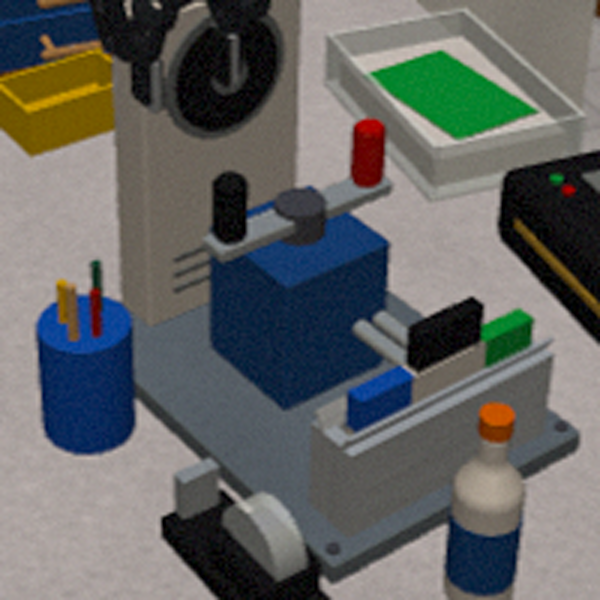

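```bash
python3 -c "
from workcell import bot
print(bot.job_done())"
```

```text
the job is handed in; nothing more can be done
None
```

The holder is turned end for end and fully seated with its green end beside the red jaw, the crank is wound clockwise to its stop, and the objects near the press (glue, pencil pot, tape dispenser) still stand where they were; the job went in at about 35 s, and no verdict was returned.

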